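# Hang the ear defenders on the bench rail

### The arm

A 6-joint arm with a two-finger parallel gripper is mounted at the origin on the work surface. World frame = base frame: x ahead of the robot, y to its left, z up, the work surface at z = 0. Lengths are in m, angles in degrees, forces in N, time in s.
With the tool pointing down it reaches from about 0.35 to 0.875 m from the base axis. Payload 4.2 kg.
Tool frame: the origin (TCP) lies at the very end of the fingers, on their centre line; the grasp point (between the pads) lies 19 mm behind it; z points along the fingers, y is the line along which they close (so a half turn about z gives the same grasp; the last joint's range is limited). The gripper opens to 87 mm and grips with 3 to 60 N. Pads are 19 mm wide; open, the fingers measure 117 mm over their backs; the gripper's body (75 mm by 190 mm) begins 51 mm behind the grasp point.
Start: joints at [83.801, 22.042, 0.453, 0, -68.411, -14.817], TCP at [0.224, 0.583, 0.183] pointing down, gripper open.
Joint ranges: [-179.83, 179.83], [-69.29, 118.12], [-61.27, 80.66], [-181.25, 117.63], [-171.15, -9.14], [-177.46, 177.46]. Speed limits (degrees/s): [159.86, 159.86, 180, 180, 180, 180].

### API

Orientations are given as a 3x3 rotation matrix whose columns are the frame's x, y, z axes.
In Python, from station import monitor, cams, ticket gives the robot as it stands.
- The arm moves only by the tool drive_tool, never from a script. Its argument "moves" is a list of rows, each an object with "delta_pos": the shift along the tool's x, y, z in mm, a list of three; "turn": the turn about the tool's z in rad; "claw": the opening, from 0 (shut) to 1 (fully open). A call has 1 to 12 rows; each row shifts and turns the commanded pose from where the row before left it, along the tool's axes as they then stand; what a row does not reach is not made up. A row lasts 1/8 s, in which the tool goes at most 62.5 mm and 10.7 degrees, less where a joint would pass 70% of its speed; a pose out of reach is approached as far as the arm can. A call is refused whole if a number of a shift passes 62.5 or a number of a turn 0.188, either way. A call with a gripper value outside its range is refused whole. The fingers move at their own pace and stop on an object; the grip force is fixed at half the most. Time passes only in rows, so rows that do not move let the fingers close. It gives the time, the measured TCP pose, the force, the opening and the grip force at its end, in the units of the state.
- monitor.sense(): the state, without advancing time (a new reading comes with each control period).
- cams.capture(name): name is "side" or "top"; returns a dict with "color" (420x560x3 uint8, red, green, blue), "range_z" (420x560 float32, m along the optical axis (not along the pixel's ray), 0 where there is no reading), "vertical_fov" (degrees; the focal length in pixels is half the picture's height over the tangent of half this angle, whatever the lens; pixels are square), "cx", "cy" (the principal point, pixels), "extrinsics" (4x4, takes a point from camera to world coordinates). Camera axes: x right, y down, z forward; pixel columns grow to the right and rows downward; lengths in m; the calibration is good to about 2 mm. A picture is of the moment at which its call begins.
- ticket.finish_job(): hands the job in; it is judged then, once.
The state is a dict: "time_s": time; "joints": joint angles; "joint_velocities": joint speeds; "effort": joint torques, N m; "tcp_pos": TCP position; "ee_rot": TCP orientation; "wrist_force": force on the tool from outside, world axes, zero at the start; "moment": the same for the moment, N m; "gripper_width": opening from 0.0 (shut) to 1.0 (fully open); "gripper_force": force on a finger pad.
Only numpy, scipy, OpenCV 4.12 (cv2) and the standard library are available. Lean on these libraries where they do the work, as an engineer would, in place of code of your own. Each camera call takes 0.05 s, during which the arm holds its last target. There are 200 camera calls.

### The job

Take the ear defenders out of the tilted wooden cradle and hang them over the steel bar of the bench rail: headband crosswise over the bar, one cup each side, in the short bay between the two collars in the middle. The bar's height is adjusted from day to day, so lower them gently until you feel the headband resting on the bar, and only then let go. Leave the two jars and the marver paddle where they are.

Things in the scene. Friction and masses are not known exactly. Their poses are not given: they have to be found in the camera images.
- muffs_crown (a point): Centre of the ear defenders' black crown block, 36 mm (own x, along the wearer's front-back: the width to grip) x 66 mm (own y, cup to cup) x 32 mm (own z, away from the cups). Its flat underside, 16 mm below this point, is what rests on the bar: keep fingertips above it or they strike the bar. At the start own z leans 35 degrees from vertical toward the cradle's own -x. A half turn about own z looks the same.
- muffs: The whole ear defenders: one rigid loose piece, about 0.28 kg, 140 mm high. Origin midway under the two cups, 124 mm below the crown point; same axes. Steel band slopes from the crown ends to two grey cups, each 60 (x) x 34 (y) x 76 mm (z), centred 38 mm above and 57 mm to each side of the origin. Cushions line them: the clear gap between is 64 mm.
- cradle: Fixed wooden cradle, base 130 x 170 mm, about 90 mm high: a back plate and a foot ledge at right angles, tilted 35 degrees, hold only the two cups, from below and from its own -x side (toward the robot). The crown stands free above it. Lift straight up to leave it. Origin on the bench near its middle.
- rail: Fixed rail: steel bar, 24 mm diameter, along own y between two posts 300 mm apart, 183 mm high. Origin on the bench below the bar's middle. The bar is clamped with its top anywhere 135 to 175 mm above the bench; this is not reported: feel or see it. It does not give. Two collars, 3.5 mm proud, leave a 90 mm bay at the middle (45 mm each way), where the crown must rest, own x along the bar.
- jar_near: Bystander: closed jar with a white cap, 64 mm diameter, 75 mm high, standing on the bench nearer the robot. Origin under it.
- jar_far: Bystander: a like jar, standing on the far side of the bench. Origin under it.
- marver: Bystander: marver paddle lying flat on the far side, 100 x 75 x 20 mm dark plate with a 120 mm wooden handle along own -x, 24 mm high. Origin under the plate's middle.
There are look-alikes about, which are no part of the job. What is shaped like the muffs but purple or turquoise is not meant.

How it is judged (in metres and radians):
On the way:
1. the ear defenders, still held in the fingers, are resting their crown on the bar in the middle bay (set down, not dropped) (x of muffs_crown in the frame of rail between -0.024 and 0.024 m and y of muffs_crown in the frame of rail between -0.028 and 0.028 m and z of muffs_crown in the frame of rail between 0.142 and 0.205 m and angle between muffs_crown's own z axis and vertical below 0.17 rad and angle between the x axis of muffs_crown and the y axis of rail, either way round below 0.2 rad and contact force between muffs and rail above 0.5 N and contact force between the fingers and muffs above 1 N), for 0.1 s.
At the end, for the whole second after the job is handed in: Released and at rest over the bar, weight on it: crown point within 28 mm of the bar's middle along it and 24 mm across it, 142 to 205 mm above the bench, upright within 0.17 rad, own x along the bar within 0.2 rad (x of muffs_crown in the frame of rail between -0.024 and 0.024 m and y of muffs_crown in the frame of rail between -0.028 and 0.028 m and z of muffs_crown in the frame of rail between 0.142 and 0.205 m and angle between muffs_crown's own z axis and vertical below 0.17 rad and angle between the x axis of muffs_crown and the y axis of rail, either way round below 0.2 rad and contact force between muffs and rail above 0.5 N and linear speed of muffs below 0.03 m/s and angular speed of muffs below 0.3 rad/s and contact force between the fingers and muffs below 0.1 N); the robot touches nothing.
It fails at once if the ear defenders are pressed or knocked against the rail with more than 45 N (contact force between muffs and rail above 45 N).
It fails at once if jar_near is moved by more than 20 mm or tipped (distance of jar_near from where it was at the start of the episode above 0.02 m or angle between jar_near's own z axis and vertical above 0.3 rad).
It fails at once if jar_far is moved by more than 20 mm or tipped (distance of jar_far from where it was at the start of the episode above 0.02 m or angle between jar_far's own z axis and vertical above 0.3 rad).
It fails at once if marver is moved by more than 20 mm or tipped (distance of marver from where it was at the start of the episode above 0.02 m or angle between marver's own z axis and vertical above 0.3 rad).
It also fails if it takes over 51 s, if anything falls off the work surface, if the arm or the gripper's body presses on something with over 40 N, if the wrist force passes 120 N, or if a joint passes its speed limit or range.

## Working session

There is one attempt and no reset: what is moved stays moved. The work goes in short steps, Python scripts to look and compute and a tool call to move; the robot and the scene stay as the last step left them, time stands still between calls to the robot, and variables do not carry over. Pictures are saved under pics/ and viewed, at most 10 in all, crops included, and the job is handed in when it is done.

Besides the shell and the picture viewer there is one more tool, called after "Emit:" as name(argument=value, ...) on one line, values as JSON. drive_tool: Moves the arm, as the interface text tells. Its arguments: {"type":"object","properties":{"moves":{"type":"array","items":{"type":"object","properties":{"delta_pos":{"type":"array","items":{"type":"number"}},"turn":{"type":"number"},"claw":{"type":"number"}}}}},"required":["moves"]}

```bash
mkdir -p pics
cat > h.py <<'E'
import numpy as np, cv2
from station import monitor, cams, ticket
def cloud(n):
    d=cams.capture(n); z=d["range_z"]; h,w=z.shape
    f=h/2/np.tan(np.radians(d["vertical_fov"])/2)
    u,v=np.meshgrid(np.arange(w),np.arange(h))
    P=np.stack([(u-d["cx"])/f*z,(v-d["cy"])/f*z,z],-1)
    T=np.array(d["extrinsics"]); W=P@T[:3,:3].T+T[:3,3]; W[z<=0]=np.nan
    return d["color"],W
E
python3 - <<'E'
from h import *
for n in("top","side"):
    c,W=cloud(n); np.savez(f"/tmp/{n}.npz",c=c,W=W); cv2.imwrite(f"pics/{n}0.png",c[...,::-1])
s=monitor.sense(); print(s)
E
```

```text
{'time_s': 0.1, 'joints': array([ 8.38017900e+01,  2.20854222e+01,  3.87783375e-01, -2.42942784e-02,
       -6.84133297e+01, -1.48153935e+01]), 'joint_velocities': array([ 0.07408721, -0.17131895,  0.19309328, -0.02445838, -0.00336387,
        0.1233269 ]), 'effort': array([-2.74586018e-04, -3.91689277e+01,  1.87937146e+01,  4.23188701e+00,
        1.35057134e-02, -7.03016917e-05]), 'tcp_pos': array([0.22390169, 0.58284861, 0.18228277]), 'ee_rot': array([[ 9.33439261e-01, -3.58734977e-01, -6.01076703e-04],
       [-3.58735463e-01, -9.33437370e-01, -1.88284352e-03],
       [ 1.14374370e-04,  1.97314759e-03, -9.99998047e-01]]), 'wrist_force': array([-0.15208919, -0.32393058, -0.78423485]), 'moment': array([-0.02096239, -0.00957174, -0.03526411]), 'gripper_force': 0.0, 'gripper_width': 0.9991218066616742}
```

View pics/top0.png

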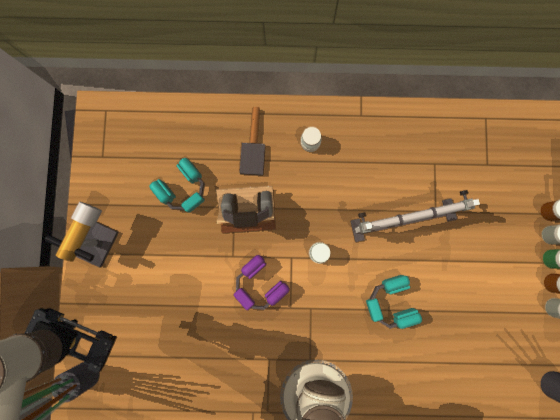

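View pics/side0.png

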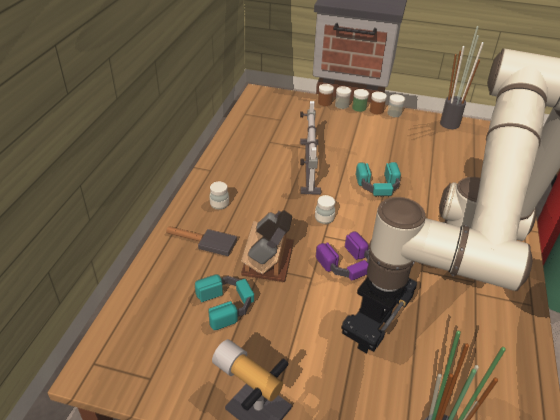

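Top view: the black and grey pair in the cradle is at about (247,208). The look-alikes are turquoise at (180,187) and (395,303), and purple at (260,283). Only the cradle pair fits, since it is grey/black and stands in the wooden cradle. The rail bar runs (360,228)–(475,203), the jars are at (311,139) and (319,253), and the marver is at (252,158). Next: an enlarged crop and the measurements.

Run:
```python
from h import *
t=np.load("/tmp/top.npz"); c,W=t["c"],t["W"]
s=np.load("/tmp/side.npz"); 
a=cv2.resize(c[170:250,205:290],None,fx=4.5,fy=4.5,interpolation=cv2.INTER_CUBIC)
b=cv2.resize(s["c"][200:290,230:310],(400,450),interpolation=cv2.INTER_CUBIC)
a=cv2.resize(a,(400,376)); o=np.zeros((450,800,3),np.uint8); o[:376,:400]=a; o[:,400:]=b
cv2.imwrite("pics/crop.png",o[...,::-1])
# grid of heights in the muffs region
for v in range(184,240,4):
    print(v,[(tuple((W[v,u]*1000).round().astype(int))) for u in range(220,278,7)])
# rail
m=(W[...,2]>.1)&(W[...,2]<.24); u,v=np.meshgrid(np.arange(560),np.arange(420))
m&=(u>345)&(u<490)&(v>185)&(v<245)
P=W[m]; print(len(P))
for x0 in range(350,486,6):
    k=m&(u>=x0)&(u<x0+6)
    if k.any():
        Q=W[k]; q=Q[Q[:,2].argmax()]; print(x0,(q*1000).round(),(np.median(Q,0)*1000).round())
```

```text
184 [(np.int64(645), np.int64(313), np.int64(4)), (np.int64(647), np.int64(291), np.int64(0)), (np.int64(647), np.int64(269), np.int64(0)), (np.int64(648), np.int64(246), np.int64(-2)), (np.int64(648), np.int64(224), np.int64(-3)), (np.int64(649), np.int64(202), np.int64(-2)), (np.int64(649), np.int64(179), np.int64(0)), (np.int64(649), np.int64(157), np.int64(-2)), (np.int64(650), np.int64(134), np.int64(0))]
188 [(np.int64(633), np.int64(313), np.int64(0)), (np.int64(634), np.int64(291), np.int64(-2)), (np.int64(623), np.int64(259), np.int64(62)), (np.int64(623), np.int64(238), np.int64(65)), (np.int64(623), np.int64(216), np.int64(69)), (np.int64(623), np.int64(195), np.int64(68)), (np.int64(623), np.int64(174), np.int64(70)), (np.int64(624), np.int64(153), np.int64(67)), (np.int64(637), np.int64(134), np.int64(0))]
192 [(np.int64(609), np.int64(300), np.int64(67)), (np.int64(610), np.int64(280), np.int64(63)), (np.int64(611), np.int64(259), np.int64(63)), (np.int64(612), np.int64(238), np.int64(60)), (np.int64(612), np.int64(217), np.int64(57)), (np.int64(612), np.int64(195), np.
[... 5005 characters left out ...]
 [ 521. -190.  142.] [ 521. -189.  137.]
392 [ 524. -198.  143.] [ 526. -207.  137.]
398 [ 530. -217.  146.] [ 528. -222.  139.]
404 [ 531. -243.  142.] [ 534. -241.  138.]
410 [ 539. -249.  142.] [ 537. -257.  137.]
416 [ 540. -268.  142.] [ 543. -275.  138.]
422 [ 543. -283.  141.] [ 546. -292.  137.]
428 [ 557. -313.  145.] [ 552. -309.  137.]
434 [ 554. -317.  148.] [ 552. -324.  138.]
440 [ 558. -342.  143.] [ 558. -343.  137.]
446 [ 561. -362.  141.] [ 562. -359.  137.]
452 [ 564. -375.  144.] [ 567. -376.  137.]
458 [ 567. -387.  142.] [ 576. -397.  136.]
464 [ 579. -407.  161.] [ 582. -408.  142.]
470 [ 576. -411.  186.] [ 573. -410.  168.]
476 [ 576. -416.  189.] [ 576. -419.  184.]
```

View pics/crop.png

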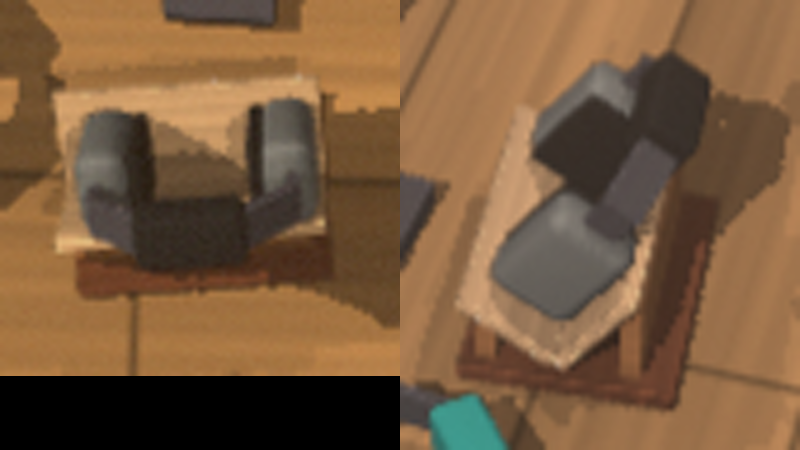

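The crop confirms it: grey cups and a black crown, leaning toward the robot in the wooden cradle. The tool can't tilt, so I'll grip the crown and swing it upright against the cradle. First I fit the exact poses.

Run:
```python
from h import *
from scipy.optimize import least_squares
P=[]
for n in("top","side"):
    d=np.load(f"/tmp/{n}.npz"); W=d["W"]; c=d["c"].astype(int)
    m=(W[...,0]>.48)&(W[...,0]<.56)&(W[...,1]>.15)&(W[...,1]<.275)&(W[...,2]>.12)&(W[...,2]<.2)&(c.max(-1)<85)
    p=W[m]; print(n,len(p),np.median(p,0)); P.append(p)
def fit(P,q0):
    def r(q):
        a=np.radians(35); cy,sy=np.cos(q[3]),np.sin(q[3])
        h=np.array([cy,sy,0]); z=np.array([0,0,1.])
        X=h*np.cos(a)+z*np.sin(a); Y=np.array([-sy,cy,0]); Z=-h*np.sin(a)+z*np.cos(a)
        L=np.abs((P-q[:3])@np.stack([X,Y,Z],1))-[.018,.033,.016]
        return np.linalg.norm(np.maximum(L,0),axis=1)+np.minimum(L.max(1),0)
    s=least_squares(r,q0,loss="soft_l1",f_scale=.002); return s.x,np.median(abs(r(s.x)))
for p in (P[0],P[1],np.vstack(P)): print(*fit(p,[.52,.213,.146,0.]))
for n in("top","side"):
    W=np.load(f"/tmp/{n}.npz")["W"]; p=W[np.isfinite(W[...,2])]
    u=np.array([.223,-.975]); o=np.array([.542,-.267])
    t=(p[:,:2]-o)@u; e=(p[:,:2]-o)@[u[1],-u[0]]
    m=(abs(t)<.13)&(abs(e)<.03)&(p[:,2]>.12)&(p[:,2]<.2); tt,q=t[m],p[m]
    k=np.polyfit(q[:,1],q[:,0],1); print(n,m.sum(),"x=",k,"x@-.267",np.polyval(k,-.267))
    mid=abs(tt)<.04; print("z top pct",np.percentile(q[mid,2],[50,80,95]))
    hi=(abs(t)<.2)&(abs(e)<.03)&(p[:,2]>.17); print("posts",[p[hi&(g)].mean(0).round(4) for g in(t<0,t>0)])
```

```text
top 537 [0.52421169 0.2082891  0.15698359]
side 285 [0.5182878  0.22693722 0.15999837]
[0.52095165 0.20839036 0.14804077 0.10275692] 0.0016271186477273044
[0.52071614 0.21415513 0.14824675 0.08940166] 0.0013300595828630302
[0.5206989  0.21160679 0.14813261 0.08942622] 0.0015536317911241096
top 785 x= [-0.23874793  0.47670039] x@-.267 0.5404460888672675
z top pct [0.13742043 0.13979257 0.14115248]
posts [array([ 0.506 , -0.1234,  0.182 ]), array([ 0.576 , -0.4136,  0.1817])]
side 250 x= [-0.22234031  0.48398363] x@-.267 0.5433484948926504
z top pct [0.13726929 0.14015543 0.14242537]
posts [array([ 0.5065, -0.1175,  0.179 ]), array([ 0.5763, -0.4088,  0.179 ])]
```

Emit:
drive_tool(moves=[{"delta_pos": [0, 0, -60], "turn": 0, "claw": 1}, {"delta_pos": [41, 24, -3], "turn": 0, "claw": 1}, {"delta_pos": [41, 24, -3], "turn": 0, "claw": 1}, {"delta_pos": [41, 24, -3], "turn": 0, "claw": 1}, {"delta_pos": [41, 24, -3], "turn": 0, "claw": 1}, {"delta_pos": [41, 24, -3], "turn": 0, "claw": 1}, {"delta_pos": [41, 24, -3], "turn": 0, "claw": 1}, {"delta_pos": [41, 24, -3], "turn": 0, "claw": 1}, {"delta_pos": [41, 24, -3], "turn": 0, "claw": 1}, {"delta_pos": [41, 24, -3], "turn": 0, "claw": 1}, {"delta_pos": [41, 24, -3], "turn": 0, "claw": 1}, {"delta_pos": [0, 0, 0], "turn": 0, "claw": 1}])

```text
time_s: 1.6
tcp_pos: [0.5219, 0.21, 0.2726]
ee_rot: [[0.932, -0.363, -0.001], [-0.363, -0.932, -0.001], [-0.001, 0.001, -1.0]]
wrist_force: [0.3, 1.3, -0.5]
gripper_width: 1.0
gripper_force: 0.0
```

Emit:
drive_tool(moves=[{"delta_pos": [0, 0, 0], "turn": 0.186, "claw": 1}, {"delta_pos": [0, 0, 0], "turn": 0.186, "claw": 1}, {"delta_pos": [0, 0, 0], "turn": 0.186, "claw": 1}, {"delta_pos": [0, 0, 0], "turn": 0.186, "claw": 1}, {"delta_pos": [0, 0, 0], "turn": 0.186, "claw": 1}, {"delta_pos": [0, 0, 0], "turn": 0.186, "claw": 1}, {"delta_pos": [0, 0, 0], "turn": 0, "claw": 1}, {"delta_pos": [0, 0, 0], "turn": 0, "claw": 1}])

```text
time_s: 2.6
tcp_pos: [0.5204, 0.2127, 0.273]
ee_rot: [[0.091, -0.996, -0.0], [-0.996, -0.091, -0.0], [0.0, 0.0, -1.0]]
wrist_force: [-0.3, 0.9, -0.6]
gripper_width: 0.997
gripper_force: 0.0
```

```bash
python3 -c "
from h import *
s=monitor.sense(); R=s['ee_rot']; print(s['time_s'],s['tcp_pos'],s['joints'].round(1),s['wrist_force'].round(1),R.round(3))
print((R.T@(np.array([.521,.212,.136])-s['tcp_pos'])*1000).round(1))"
```

```text
2.6 [0.52039139 0.21271322 0.27302881] [ 38.7  13.    0.4  -0.  -77.4 -33.5] [-0.3  0.9 -0.6] [[ 0.091 -0.996 -0.   ]
 [-0.996 -0.091 -0.   ]
 [ 0.     0.    -1.   ]]
[  0.8  -0.6 137. ]
```

Emit:
drive_tool(moves=[{"delta_pos": [0, 0, 30], "turn": 0, "claw": 1}, {"delta_pos": [0, 0, 30], "turn": 0, "claw": 1}, {"delta_pos": [0, 0, 30], "turn": 0, "claw": 1}, {"delta_pos": [0, 0, 27], "turn": 0, "claw": 1}, {"delta_pos": [0, 0, 20], "turn": 0, "claw": 1}, {"delta_pos": [0, 0, 0], "turn": 0, "claw": 1}, {"delta_pos": [0, 0, 0], "turn": 0, "claw": 1}])

```text
time_s: 3.48
tcp_pos: [0.5214, 0.2128, 0.1372]
ee_rot: [[0.089, -0.996, 0.002], [-0.996, -0.089, 0.001], [-0.0, -0.002, -1.0]]
wrist_force: [1.0, -0.5, -0.0]
gripper_width: 1.0
gripper_force: 0.0
```

Emit:
drive_tool(moves=[{"delta_pos": [0, 0, 0], "turn": 0, "claw": 0.7}, {"delta_pos": [0, 0, 0], "turn": 0, "claw": 0.6}, {"delta_pos": [0, 0, 0], "turn": 0, "claw": 0.5}, {"delta_pos": [0, 0, 0], "turn": 0, "claw": 0.3}, {"delta_pos": [0, 0, 0], "turn": 0, "claw": 0}, {"delta_pos": [0, 0, 0], "turn": 0, "claw": 0}, {"delta_pos": [0, 0, 0], "turn": 0, "claw": 0}])

```text
time_s: 4.35
tcp_pos: [0.5208, 0.2123, 0.1362]
ee_rot: [[0.088, -0.996, -0.0], [-0.996, -0.088, -0.0], [0.0, 0.0, -1.0]]
wrist_force: [0.6, -0.3, -0.8]
gripper_width: 0.286
gripper_force: 0.0
```

Run:
```python
from h import *
c,W=cloud("side"); t,_=cloud("top")
o=np.zeros((450,800,3),np.uint8); o[:,:400]=cv2.resize(t[160:250,205:285],(400,450)); o[:,400:]=cv2.resize(c[180:292,220:320],(400,450))
cv2.imwrite("pics/grip.png",o[...,::-1]); s=monitor.sense(); print(s['wrist_force'].round(1),s['moment'].round(2))
```

```text
[-0.5  0.7  0.6] [ 0.13 -0.01 -0.02]
```

View pics/grip.png

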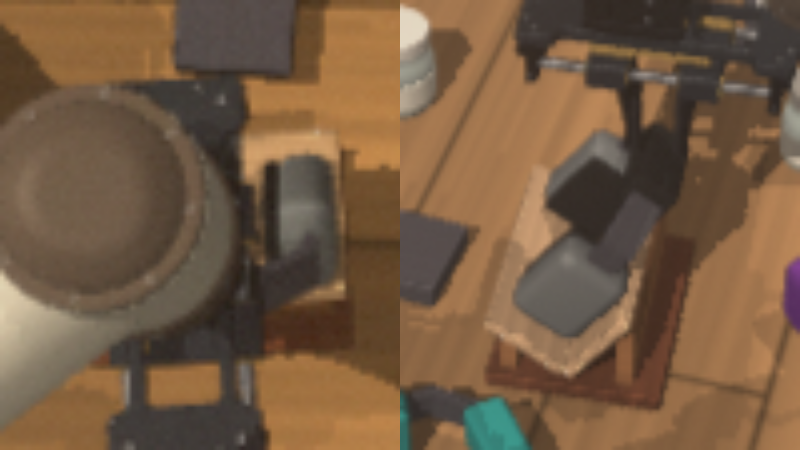

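Side view: the fingers are at the crown, around (650,130) in the crop, and the muffs are still in the cradle. The reading is 0.286 with no force, so I'll see whether the fingers are still closing.

Emit:
drive_tool(moves=[{"delta_pos": [0, 0, 0], "turn": 0, "claw": 0}, {"delta_pos": [0, 0, 0], "turn": 0, "claw": 0}])

```text
time_s: 4.7
tcp_pos: [0.5208, 0.2123, 0.1363]
ee_rot: [[0.088, -0.996, -0.0], [-0.996, -0.088, -0.0], [0.0, 0.0, -1.0]]
wrist_force: [-0.3, 0.3, -0.3]
gripper_width: 0.022
gripper_force: 0.0
```

Run:
```python
from h import *
s=monitor.sense(); print(s['gripper_width'],s['gripper_force'])
c,W=cloud("side")
cv2.imwrite("pics/grip2.png",cv2.resize(c[190:260,245:325],(800,600),interpolation=cv2.INTER_CUBIC)[...,::-1])
for v in range(205,250,5): print(v,[str((W[v,u]*1000).round().astype(int)) for u in range(262,298,5)])
```

```text
0.021843354629302158 0.0
205 ['[648  -8  -4]', '[630  -8   0]', '[613 -10   3]', '[599 -24  -6]', '[524 221 218]', '[510 221 221]', '[549 -33  -1]', '[531 -30   6]']
210 ['[639  21   0]', '[624  13  -3]', '[606  16   4]', '[591   7   0]', '[523 222 200]', '[508 227 208]', '[544 -13  -5]', '[527 -14  -2]']
215 ['[631  50   5]', '[581 167 119]', '[566 165 121]', '[552 160 120]', '[523 220 180]', '[513 198 163]', '[537  16  -1]', '[522   7  -5]']
220 ['[595 173 100]', '[576 184 114]', '[564 174 109]', '[537 218 155]', '[520 228 168]', '[509 214 159]', '[531  40   0]', '[516  33  -2]']
225 ['[591 187  93]', '[575 190 100]', '[560 187 102]', '[531 241 158]', '[516 244 165]', '[504 233 158]', '[525  64   1]', '[509  62   3]']
230 ['[591 187  72]', '[575 187  77]', '[561 181  75]', '[527 255 152]', '[515 245 146]', '[501 245 150]', '[519  90   3]', '[504  84   2]']
235 ['[593 180  45]', '[576 182  51]', '[559 187  60]', '[525 262 140]', '[511 260 142]', '[529 113   0]', '[514 110   1]', '[499 102  -2]']
240 ['[565 274 120]', '[553 265 115]', '[535 280 134]', '[523 268 126]', '[524 204  65]', '[520 152  17]', '[506 143  13]', '[493 127   1]']
245 ['[560 293 120]', '[547 288 119]', '[534 280 114]', '[529 242  79]', '[519 220  61]', '[515 171  15]', '[503 154   2]', '[488 150   3]']
```

View pics/grip2.png

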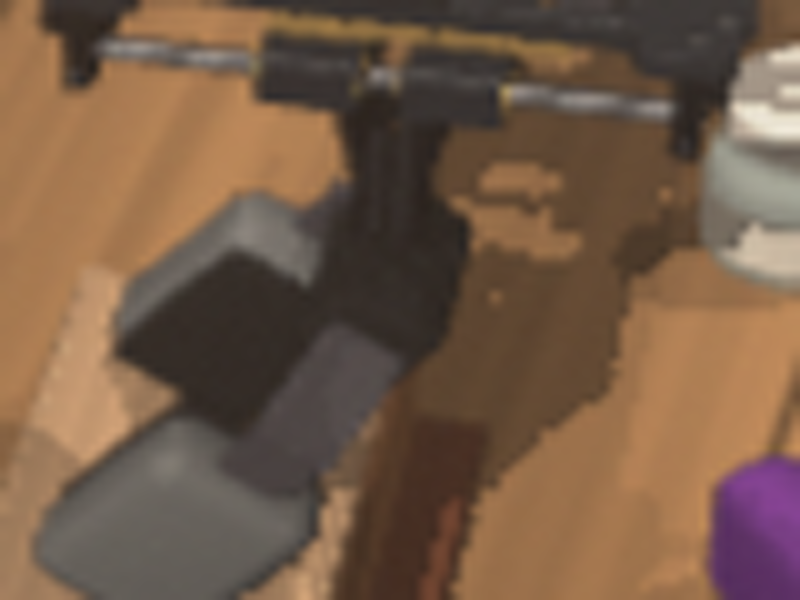

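The fingers shut fully with no contact, and the muffs have not moved. They appear to have closed on nothing, going in at about (380,230). I'll lift and check where the fingertips really are.

Emit:
drive_tool(moves=[{"delta_pos": [0, 0, -15], "turn": 0, "claw": 0}, {"delta_pos": [0, 0, -15], "turn": 0, "claw": 0}, {"delta_pos": [0, 0, -30], "turn": 0, "claw": 0}, {"delta_pos": [0, 0, 0], "turn": 0, "claw": 0}])

```text
time_s: 5.25
tcp_pos: [0.5227, 0.2134, 0.2003]
ee_rot: [[0.088, -0.996, 0.007], [-0.996, -0.088, 0.004], [-0.003, -0.007, -1.0]]
wrist_force: [-0.3, 0.7, 0.8]
gripper_width: 0.007
gripper_force: 0.0
```

Run:
```python
from h import *
c,W=cloud("side")
cv2.imwrite("pics/lift.png",cv2.resize(c[170:275,230:370],(800,600),interpolation=cv2.INTER_CUBIC)[...,::-1])
for v in range(160,240,4): print(v,[str((W[v,u]*1000).round().astype(int)) for u in range(268,294,5)])
```

```text
160 ['[560 241 378]', '[549 233 375]', '[536 232 377]', '[521 239 385]', '[510 230 381]', '[506 189 353]']
164 ['[561 238 363]', '[549 232 361]', '[536 231 364]', '[522 233 368]', '[510 228 367]', '[503 203 351]']
168 ['[560 240 352]', '[547 238 353]', '[534 239 357]', '[521 237 358]', '[508 237 361]', '[498 221 352]']
172 ['[ 678 -188   -3]', '[548 235 338]', '[534 238 343]', '[520 239 347]', '[507 237 348]', '[495 233 348]']
176 ['[ 672 -169   -6]', '[545 246 334]', '[533 241 332]', '[527 209 310]', '[508 234 333]', '[494 236 337]']
180 ['[ 664 -140    0]', '[544 249 323]', '[530 249 326]', '[519 242 323]', '[504 247 330]', '[491 246 332]']
184 ['[ 659 -124   -5]', '[ 641 -121    1]', '[536 226 294]', '[524 216 288]', '[504 247 317]', '[490 248 321]']
188 ['[650 -91   5]', '[ 635 -103   -1]', '[ 618 -108   -1]', '[523 222 279]', '[508 224 284]', '[ 567 -119    2]']
192 ['[645 -72   3]', '[630 -82  -2]', '[612 -84   1]', '[523 220 264]', '[579 -96  -1]', '[ 564 -106   -5]']
196 ['[640 -56  -2]', '[623 -60   0]', '[609 -72  -7]', '[522 221 251]', '[574 -73   1]', '[558 -81  -2]']
200
[... 366 characters left out ...]
 134]', '[526 196 170]', '[553   7   1]', '[539  -5  -5]']
216 ['[575 177 125]', '[563 164 117]', '[539 200 154]', '[521 215 172]', '[512 192 155]', '[532  24   3]']
220 ['[573 186 117]', '[562 170 106]', '[533 223 161]', '[518 226 167]', '[507 213 158]', '[527  41   2]']
224 ['[572 187 102]', '[558 181 101]', '[528 243 164]', '[514 241 166]', '[504 224 153]', '[521  67   9]']
228 ['[571 191  90]', '[557 186  90]', '[525 252 157]', '[512 248 158]', '[499 240 153]', '[518  79   2]']
232 ['[573 184  66]', '[558 182  69]', '[524 257 147]', '[510 252 146]', '[529 101   2]', '[514  95   1]']
236 ['[573 183  49]', '[535 268 138]', '[522 263 137]', '[526 183  62]', '[526 113  -3]', '[509 117   5]']
```

View pics/lift.png

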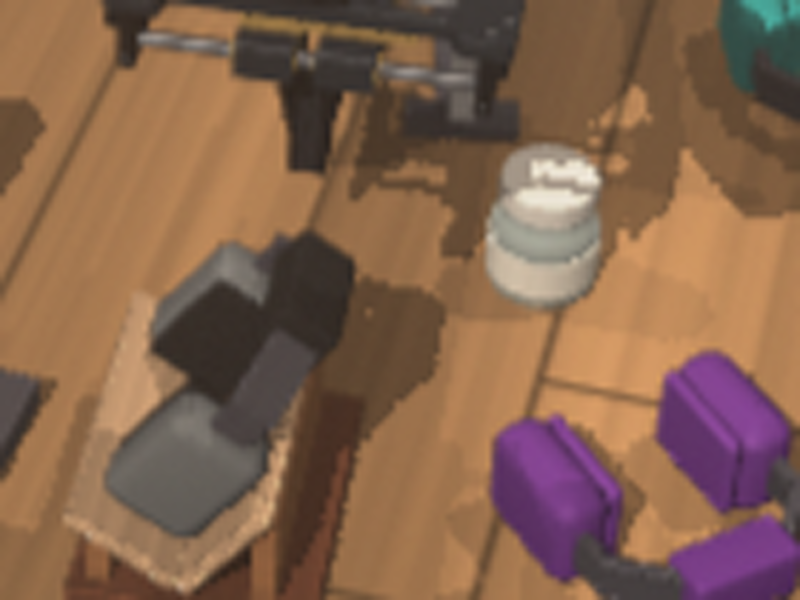

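In the enlarged view the shut fingers end at about (308,170), which puts the tips near z 0.24, while the reported TCP is 0.200. So the real fingertips are about 40 mm above the reported TCP, and xy agrees. I passed just over the crown. Now I open and go 40 mm deeper.

Emit:
drive_tool(moves=[{"delta_pos": [0, 0, 0], "turn": 0, "claw": 1}, {"delta_pos": [0, 0, 0], "turn": 0, "claw": 1}, {"delta_pos": [0, 0, 0], "turn": 0, "claw": 1}, {"delta_pos": [0, 0, 0], "turn": 0, "claw": 1}, {"delta_pos": [0, 0, 0], "turn": 0, "claw": 1}, {"delta_pos": [0, 0, 0], "turn": 0, "claw": 1}, {"delta_pos": [0, 0, 0], "turn": 0, "claw": 1}, {"delta_pos": [0, 0, 0], "turn": 0, "claw": 1}])

```text
time_s: 6.3
tcp_pos: [0.5208, 0.2124, 0.1963]
ee_rot: [[0.088, -0.996, 0.0], [-0.996, -0.088, 0.0], [-0.0, -0.0, -1.0]]
wrist_force: [-0.0, -0.3, -0.1]
gripper_width: 0.833
gripper_force: 0.0
```

Emit:
drive_tool(moves=[{"delta_pos": [0, 0, 25], "turn": 0, "claw": 1}, {"delta_pos": [0, 0, 25], "turn": 0, "claw": 1}, {"delta_pos": [0, 0, 20], "turn": 0, "claw": 1}, {"delta_pos": [0, 0, 15], "turn": 0, "claw": 1}, {"delta_pos": [0, 0, 14], "turn": 0, "claw": 1}, {"delta_pos": [0, 0, 0], "turn": 0, "claw": 1}, {"delta_pos": [0, 0, 0], "turn": 0, "claw": 1}])

```text
time_s: 7.18
tcp_pos: [0.5213, 0.2126, 0.0979]
ee_rot: [[0.088, -0.996, 0.001], [-0.996, -0.088, 0.001], [-0.0, -0.001, -1.0]]
wrist_force: [-0.6, -0.4, -0.6]
gripper_width: 1.001
gripper_force: 0.0
```

Emit:
drive_tool(moves=[{"delta_pos": [0, 0, 0], "turn": 0, "claw": 0.3}, {"delta_pos": [0, 0, 0], "turn": 0, "claw": 0.3}, {"delta_pos": [0, 0, 0], "turn": 0, "claw": 0.3}, {"delta_pos": [0, 0, 0], "turn": 0, "claw": 0.3}, {"delta_pos": [0, 0, 0], "turn": 0, "claw": 0.3}, {"delta_pos": [0, 0, 0], "turn": 0, "claw": 0.3}, {"delta_pos": [0, 0, 0], "turn": 0, "claw": 0.3}, {"delta_pos": [0, 0, 0], "turn": 0, "claw": 0.3}])

```text
time_s: 8.18
tcp_pos: [0.5212, 0.2124, 0.0974]
ee_rot: [[0.088, -0.996, 0.001], [-0.996, -0.088, 0.0], [-0.0, -0.001, -1.0]]
wrist_force: [2.3, -0.3, 0.0]
gripper_width: 0.523
gripper_force: 30.0
```

Gripped at 45 mm with 30 N, which is the corners of the tilted block. I lift straight out and look at the tilt.

Emit:
drive_tool(moves=[{"delta_pos": [0, 0, -10], "turn": 0, "claw": 0.2}, {"delta_pos": [0, 0, -20], "turn": 0, "claw": 0.2}, {"delta_pos": [0, 0, -25], "turn": 0, "claw": 0.2}, {"delta_pos": [0, 0, -25], "turn": 0, "claw": 0.2}, {"delta_pos": [0, 0, -25], "turn": 0, "claw": 0.2}, {"delta_pos": [0, 0, -25], "turn": 0, "claw": 0.2}, {"delta_pos": [0, 0, -10], "turn": 0, "claw": 0.2}, {"delta_pos": [0, 0, 0], "turn": 0, "claw": 0.2}, {"delta_pos": [0, 0, 0], "turn": 0, "claw": 0.2}])

```text
time_s: 9.3
tcp_pos: [0.5197, 0.2119, 0.2357]
ee_rot: [[0.088, -0.996, -0.003], [-0.996, -0.088, -0.001], [0.001, 0.003, -1.0]]
wrist_force: [0.9, 0.1, -3.8]
gripper_width: 0.523
gripper_force: 30.0
```

Run:
```python
from h import *
c,W=cloud("side"); np.savez("/tmp/l.npz",c=c,W=W)
cv2.imwrite("pics/up.png",cv2.resize(c[150:285,220:360],(800,600),interpolation=cv2.INTER_CUBIC)[...,::-1])
for v in range(190,260,6): print(v,[str((W[v,u]*1000).round().astype(int)) for u in range(236,300,6)])
```

```text
190 ['[754 -49   4]', '[736 -61  -1]', '[717 -72  -6]', '[697 -76  -4]', '[600 177 218]', '[579 188 232]', '[562 188 236]', '[531 243 287]', '[514 246 293]', '[500 237 290]', '[487 218 277]']
196 ['[745 -24  -1]', '[726 -30  -1]', '[706 -35   0]', '[685 -39   2]', '[598 186 204]', '[579 189 211]', '[562 187 214]', '[526 263 284]', '[511 257 282]', '[566 -72   4]', '[548 -84  -1]']
202 ['[736   5  -2]', '[714   6   5]', '[697  -8  -4]', '[677 -11  -1]', '[659 -22  -5]', '[559 259 251]', '[536 284 277]', '[523 272 271]', '[578 -36   3]', '[559 -42   3]', '[541 -56  -4]']
208 ['[725  38   1]', '[708  24  -6]', '[686  27   2]', '[593 258 220]', '[567 291 254]', '[552 286 254]', '[537 279 252]', '[526 256 235]', '[571  -9   1]', '[551 -12   3]', '[533 -22   0]']
214 ['[716  65   0]', '[697  58  -1]', '[677  56   2]', '[584 289 227]', '[566 293 235]', '[551 286 233]', '[535 285 236]', '[521 274 231]', '[564  16  -3]', '[545  13   0]', '[526   3  -4]']
220 ['[706  95   2]', '[688  88   1]', '[669  81  -1]', '[582 294 210]', '[565 295 215]', '[550 290 215]', '[534 286 215]', '[574  57   3]',
[... 503 characters left out ...]
60]', '[595 193  43]', '[579 184  39]', '[562 176  37]', '[535 208  74]', '[522 188  59]', '[517 124   1]', '[499 115  -3]']
244 ['[671 200   3]', '[655 189  -3]', '[616 246  63]', '[602 234  55]', '[587 219  45]', '[573 202  32]', '[552 213  49]', '[526 242  84]', '[522 181  27]', '[508 159   9]', '[492 145   1]']
250 ['[664 222  -1]', '[647 214  -3]', '[609 269  62]', '[595 255  53]', '[581 241  42]', '[567 225  31]', '[542 248  61]', '[520 266  85]', '[519 192  13]', '[501 186  12]', '[485 174   5]']
256 ['[657 242  -4]', '[617 301  66]', '[602 291  60]', '[590 272  46]', '[576 256  34]', '[558 255  37]', '[534 279  69]', '[518 269  64]', '[514 210   6]', '[498 197  -2]', '[481 191  -3]']
```

View pics/up.png

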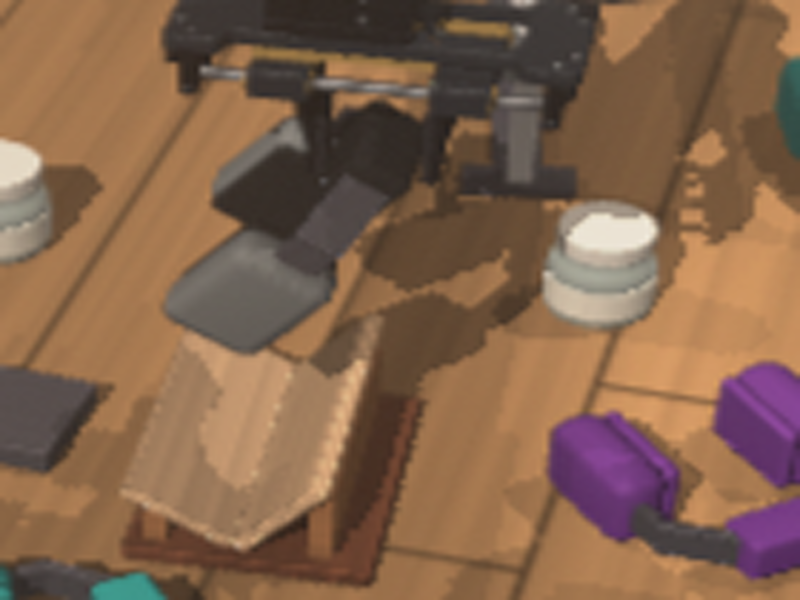

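Side view: the muffs are held clear of the empty cradle V, still tilted about 35°. The back plate's top edge is near (380,330), at x≈0.52, z≈0.09. I'll bring the cups to the robot side of that plate and push against it to swing them upright.

Emit:
drive_tool(moves=[{"delta_pos": [0, 25, 0], "turn": 0, "claw": 0.2}, {"delta_pos": [0, 30, 0], "turn": 0, "claw": 0.2}, {"delta_pos": [0, 30, 0], "turn": 0, "claw": 0.2}, {"delta_pos": [0, 30, 0], "turn": 0, "claw": 0.2}, {"delta_pos": [0, 0, 20], "turn": 0, "claw": 0.2}, {"delta_pos": [0, 0, 25], "turn": 0, "claw": 0.2}, {"delta_pos": [0, 0, 25], "turn": 0, "claw": 0.2}, {"delta_pos": [0, 0, 25], "turn": 0, "claw": 0.2}, {"delta_pos": [0, 0, 20], "turn": 0, "claw": 0.2}, {"delta_pos": [0, 0, 6], "turn": 0, "claw": 0.2}, {"delta_pos": [0, 0, 0], "turn": 0, "claw": 0.2}])

```text
time_s: 10.72
tcp_pos: [0.4062, 0.2022, 0.1161]
ee_rot: [[0.088, -0.996, -0.0], [-0.996, -0.088, -0.001], [0.001, 0.0, -1.0]]
wrist_force: [-0.2, 0.4, -3.8]
gripper_width: 0.519
gripper_force: 30.0
```

Emit:
drive_tool(moves=[{"delta_pos": [0, -8, 0], "turn": 0, "claw": 0.2}, {"delta_pos": [0, -8, 0], "turn": 0, "claw": 0.2}, {"delta_pos": [0, -6, 0], "turn": 0, "claw": 0.2}, {"delta_pos": [0, -6, 0], "turn": 0, "claw": 0.2}, {"delta_pos": [0, 0, 0], "turn": 0, "claw": 0.2}])

```text
time_s: 11.35
tcp_pos: [0.4282, 0.2038, 0.1175]
ee_rot: [[0.086, -0.996, -0.012], [-0.996, -0.086, -0.003], [0.002, 0.012, -1.0]]
wrist_force: [-25.5, 5.4, 18.5]
gripper_width: 0.52
gripper_force: 30.0
```

The corner is catching on the plate's edge, with force (-25, +18) and no rotation. I back off, go lower so that the cup's face meets the edge, and push again.

Emit:
drive_tool(moves=[{"delta_pos": [0, 15, 0], "turn": 0, "claw": 0.2}, {"delta_pos": [0, 8, 0], "turn": 0, "claw": 0.2}, {"delta_pos": [0, 0, 12], "turn": 0, "claw": 0.2}, {"delta_pos": [0, 0, 12], "turn": 0, "claw": 0.2}, {"delta_pos": [0, 0, 0], "turn": 0, "claw": 0.2}, {"delta_pos": [0, -10, 0], "turn": 0, "claw": 0.2}, {"delta_pos": [0, -10, 0], "turn": 0, "claw": 0.2}, {"delta_pos": [0, -8, 0], "turn": 0, "claw": 0.2}, {"delta_pos": [0, 0, 0], "turn": 0, "claw": 0.2}])

```text
time_s: 12.48
tcp_pos: [0.434, 0.2016, 0.0911]
ee_rot: [[0.085, -0.996, -0.013], [-0.996, -0.085, -0.008], [0.007, 0.013, -1.0]]
wrist_force: [-12.8, -2.3, 4.2]
gripper_width: 0.516
gripper_force: 30.0
```

Emit:
drive_tool(moves=[{"delta_pos": [0, -5, 0], "turn": 0, "claw": 0.2}, {"delta_pos": [0, -5, 0], "turn": 0, "claw": 0.2}, {"delta_pos": [0, 0, 0], "turn": 0, "claw": 0.2}])

```text
time_s: 12.85
tcp_pos: [0.4503, 0.2065, 0.0926]
ee_rot: [[0.088, -0.996, 0.001], [-0.996, -0.088, 0.001], [-0.001, -0.002, -1.0]]
wrist_force: [-1.1, 0.4, -4.0]
gripper_width: 0.426
gripper_force: 28.9
```

The width is now 37 mm with no side force, so the block snapped flush and upright. I lift and check.

Emit:
drive_tool(moves=[{"delta_pos": [0, 8, 0], "turn": 0, "claw": 0.2}, {"delta_pos": [0, 0, -15], "turn": 0, "claw": 0.2}, {"delta_pos": [0, 0, -25], "turn": 0, "claw": 0.2}, {"delta_pos": [0, 0, -30], "turn": 0, "claw": 0.2}, {"delta_pos": [0, 0, -30], "turn": 0, "claw": 0.2}, {"delta_pos": [0, 0, -30], "turn": 0, "claw": 0.2}, {"delta_pos": [0, 0, -30], "turn": 0, "claw": 0.2}, {"delta_pos": [0, 0, -30], "turn": 0, "claw": 0.2}, {"delta_pos": [0, 0, -10], "turn": 0, "claw": 0.2}, {"delta_pos": [0, 0, 0], "turn": 0, "claw": 0.2}, {"delta_pos": [0, 0, 0], "turn": 0, "claw": 0.2}])

```text
time_s: 14.22
tcp_pos: [0.4402, 0.2049, 0.2906]
ee_rot: [[0.088, -0.996, -0.003], [-0.996, -0.088, -0.002], [0.001, 0.003, -1.0]]
wrist_force: [0.1, -0.5, -4.4]
gripper_width: 0.422
gripper_force: 29.1
```

Run:
```python
from h import *
c,W=cloud("side")
m=(abs(W[...,0]-.445)<.1)&(abs(W[...,1]-.205)<.12)&(W[...,2]>.12)&(W[...,2]<.5)
v,u=np.nonzero(m); print(u.min(),u.max(),v.min(),v.max())
cv2.imwrite("pics/held.png",cv2.resize(c[90:240,260:400],(747,800))[...,::-1][:600] if 0 else cv2.resize(c[90:240,240:440],(800,600),interpolation=cv2.INTER_CUBIC)[...,::-1])
np.savez("/tmp/held.npz",c=c,W=W)
for vv in range(120,225,6): print(vv,[str((W[vv,x]*1000).round().astype(int)) for x in range(270,345,8)])
```

```text
279 357 110 227
120 ['[ 764 -520    3]', '[ 736 -545   -7]', '[-9223372036854775808 -9223372036854775808 -9223372036854775808]', '[ 671 -555   -1]', '[483 219 499]', '[460 233 512]', '[441 234 516]', '[423 231 517]', '[406 213 510]', '[ 479 -606    4]']
126 ['[ 752 -476    3]', '[ 723 -496   -4]', '[ 691 -502   -1]', '[ 660 -512   -1]', '[477 244 499]', '[458 239 499]', '[439 242 505]', '[420 237 505]', '[ 504 -559    0]', '[ 472 -570   -1]']
132 ['[ 739 -432    5]', '[ 711 -451   -2]', '[527 196 442]', '[507 191 443]', '[479 230 472]', '[459 228 475]', '[440 225 477]', '[426 186 455]', '[ 495 -513    1]', '[ 465 -530   -4]']
138 ['[ 729 -395    2]', '[ 700 -410   -2]', '[520 223 442]', '[500 221 445]', '[478 230 455]', '[459 221 453]', '[439 224 459]', '[423 198 445]', '[405 183 439]', '[385 181 442]']
144 ['[ 719 -361   -2]', '[ 689 -369   -1]', '[513 248 442]', '[496 235 437]', '[476 232 439]', '[456 233 444]', '[437 230 445]', '[418 220 443]', '[403 185 423]', '[385 170 416]']
150 ['[ 705 -312    5]', '[ 677 -324    3]', '[517 227 409]', '[ 619 -345    1]', '[475 232 421]', '[ 52
[... 1686 characters left out ...]
44 -40   0]', '[457 279 286]', '[438 269 282]', '[418 260 280]', '[428  21  79]', '[405  -4  64]', '[387 -84   2]']
210 ['[613  17   3]', '[589   1  -4]', '[563  -6  -4]', '[536  -6   3]', '[455 284 270]', '[435 279 271]', '[414 277 275]', '[426  23  56]', '[402   2  44]', '[382 -53   3]']
216 ['[605  42   0]', '[581  30  -5]', '[555  27   0]', '[530  16  -4]', '[454 284 250]', '[433 281 252]', '[449  27  28]', '[423  29  36]', '[402 -18   1]', '[377 -32  -6]']
222 ['[597  70   0]', '[571  68   5]', '[528 143  83]', '[523  46  -2]', '[453 280 225]', '[431 284 234]', '[448  22  -3]', '[421  27   8]', '[396  14   3]', '[371   8   5]']<stdin>:7: RuntimeWarning: invalid value encountered in cast
```

View pics/held.png

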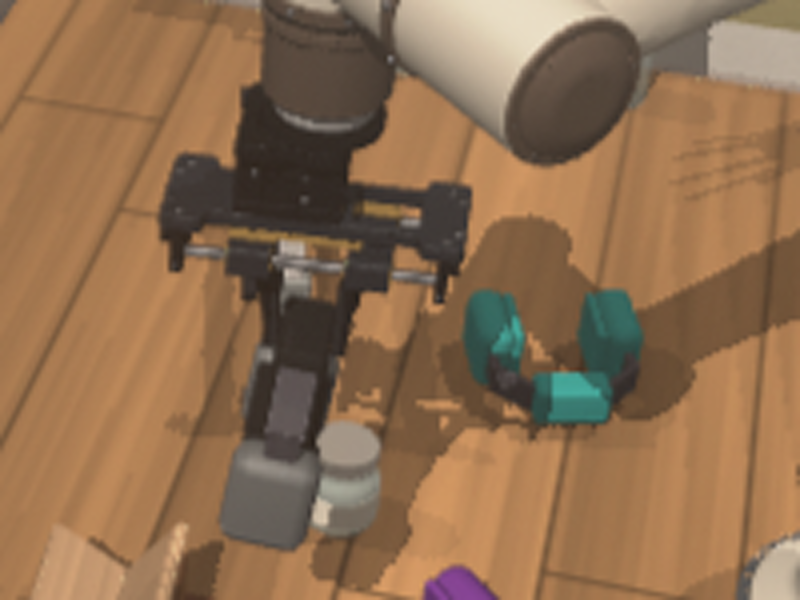

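The side view shows the muffs hanging upright in the fingers: crown top at z≈0.35, cup at (270,495) in the crop. The underside is about 13 mm below the tips. Next I raise it a little, travel to above the rail middle, and turn.

Emit:
drive_tool(moves=[{"delta_pos": [20, -5, -12], "turn": 0, "claw": 0.2}, {"delta_pos": [35, -5, -13], "turn": 0, "claw": 0.2}, {"delta_pos": [45, -5, 0], "turn": 0, "claw": 0.2}, {"delta_pos": [45, -5, 0], "turn": 0, "claw": 0.2}, {"delta_pos": [45, -5, 0], "turn": 0, "claw": 0.2}, {"delta_pos": [45, -5, 0], "turn": 0, "claw": 0.2}, {"delta_pos": [45, -5, 0], "turn": 0, "claw": 0.2}, {"delta_pos": [45, -5, 0], "turn": 0, "claw": 0.2}, {"delta_pos": [45, -4, 0], "turn": 0, "claw": 0.2}, {"delta_pos": [45, -4, 0], "turn": 0, "claw": 0.2}, {"delta_pos": [45, -4, 0], "turn": 0, "claw": 0.2}, {"delta_pos": [19, -4, 0], "turn": 0, "claw": 0.2}])

```text
time_s: 15.78
tcp_pos: [0.5387, -0.2691, 0.3152]
ee_rot: [[0.085, -0.996, -0.003], [-0.996, -0.085, 0.001], [-0.001, 0.003, -1.0]]
wrist_force: [-0.9, 0.5, -4.2]
gripper_width: 0.421
gripper_force: 29.2
```

Emit:
drive_tool(moves=[{"delta_pos": [0, 0, 0], "turn": 0.1, "claw": 0.2}, {"delta_pos": [0, 0, 0], "turn": 0.18, "claw": 0.2}, {"delta_pos": [0, 0, 0], "turn": 0.18, "claw": 0.2}, {"delta_pos": [0, 0, 0], "turn": 0.18, "claw": 0.2}, {"delta_pos": [0, 0, 0], "turn": 0.18, "claw": 0.2}, {"delta_pos": [0, 0, 0], "turn": 0.18, "claw": 0.2}, {"delta_pos": [0, 0, 0], "turn": 0.18, "claw": 0.2}, {"delta_pos": [0, 0, 0], "turn": 0.15, "claw": 0.2}, {"delta_pos": [0, 0, 0], "turn": 0.1, "claw": 0.2}, {"delta_pos": [0, 0, 0], "turn": 0, "claw": 0.2}, {"delta_pos": [0, 0, 0], "turn": 0, "claw": 0.2}])

```text
time_s: 17.15
tcp_pos: [0.539, -0.2666, 0.3168]
ee_rot: [[-0.974, -0.229, -0.001], [-0.229, 0.974, 0.0], [0.001, 0.001, -1.0]]
wrist_force: [-0.0, 0.3, -3.9]
gripper_width: 0.421
gripper_force: 29.2
```

Run:
```python
from h import *
s=monitor.sense(); R=s['ee_rot']; print(s['tcp_pos'],s['joints'].round(),s['wrist_force'],s['gripper_width'])
print((R.T@(np.array([.538,-.267,.20])-s['tcp_pos'])*1000).round(1), np.degrees(np.arctan2(R[1,1],R[0,1])))
_,W=cloud("side"); p=W[np.isfinite(W[...,2])]; q=p-s['tcp_pos']; 
L=q@R; m=(abs(L[:,0])<.1)&(abs(L[:,1])<.1)&(q[:,2]>-.1)&(q[:,2]<.07); L=L[m]
# cups: z from tcp -.08..-.01
for a in (-.07,-.05,-.03,-.01,.01,.03,.05):
    k=(abs(-L[:,2]-a)<.01); print(a,k.sum(),np.percentile(L[k],[2,50,98],axis=0).round(3)[:,:2].tolist() if k.any() else '')
```

```text
[ 0.53898951 -0.26657254  0.31678177] [-11.  16.  11.  -0. -85. -66.] [-0.03940569  0.28838929 -3.90197643] 0.4208428943809488
[  1.   -0.3 116.8] 103.21434134979155
-0.07 100 [[-0.073, 0.004], [-0.036, 0.014], [0.069, 0.023]]
-0.05 130 [[-0.074, -0.007], [0.031, 0.015], [0.07, 0.022]]
-0.03 139 [[-0.074, -0.017], [0.03, 0.018], [0.07, 0.025]]
-0.01 233 [[-0.075, -0.027], [0.031, 0.003], [0.069, 0.023]]
0.01 47 [[-0.064, -0.014], [-0.05, 0.004], [0.062, 0.014]]
0.03 151 [[-0.054, -0.016], [-0.006, 0.011], [0.052, 0.022]]
0.05 159 [[-0.035, -0.014], [-0.007, 0.016], [0.029, 0.029]]
```

Aligned: yaw 103.2°, cups symmetric about the tool to within 3 mm. I descend quickly to about 30 mm above the bar, then slowly.

Emit:
drive_tool(moves=[{"delta_pos": [0, 0, 15], "turn": 0, "claw": 0.2}, {"delta_pos": [0, 0, 25], "turn": 0, "claw": 0.2}, {"delta_pos": [0, 0, 25], "turn": 0, "claw": 0.2}, {"delta_pos": [0, 0, 25], "turn": 0, "claw": 0.2}, {"delta_pos": [0, 0, 25], "turn": 0, "claw": 0.2}, {"delta_pos": [0, 0, 25], "turn": 0, "claw": 0.2}, {"delta_pos": [0, 0, 20], "turn": 0, "claw": 0.2}, {"delta_pos": [0, 0, 10], "turn": 0, "claw": 0.2}, {"delta_pos": [0, 0, 5], "turn": 0, "claw": 0.2}, {"delta_pos": [0, 0, 0], "turn": 0, "claw": 0.2}, {"delta_pos": [0, 0, 0], "turn": 0, "claw": 0.2}])

```text
time_s: 18.58
tcp_pos: [0.5396, -0.2671, 0.1431]
ee_rot: [[-0.974, -0.227, 0.002], [-0.227, 0.974, -0.001], [-0.002, -0.001, -1.0]]
wrist_force: [-0.9, -0.3, -3.8]
gripper_width: 0.425
gripper_force: 29.2
```

Emit:
drive_tool(moves=[{"delta_pos": [0, 0, 3], "turn": 0, "claw": 0.2}, {"delta_pos": [0, 0, 3], "turn": 0, "claw": 0.2}, {"delta_pos": [0, 0, 3], "turn": 0, "claw": 0.2}, {"delta_pos": [0, 0, 3], "turn": 0, "claw": 0.2}, {"delta_pos": [0, 0, 3], "turn": 0, "claw": 0.2}, {"delta_pos": [0, 0, 2], "turn": 0, "claw": 0.2}, {"delta_pos": [0, 0, 0], "turn": 0, "claw": 0.2}])

```text
time_s: 19.45
tcp_pos: [0.5388, -0.2669, 0.125]
ee_rot: [[-0.974, -0.227, -0.0], [-0.227, 0.974, 0.0], [0.0, 0.0, -1.0]]
wrist_force: [-0.1, -0.5, -3.7]
gripper_width: 0.42
gripper_force: 29.2
```

Emit:
drive_tool(moves=[{"delta_pos": [0, 0, 1.5], "turn": 0, "claw": 0.2}, {"delta_pos": [0, 0, 1.5], "turn": 0, "claw": 0.2}, {"delta_pos": [0, 0, 1.5], "turn": 0, "claw": 0.2}, {"delta_pos": [0, 0, 1.5], "turn": 0, "claw": 0.2}, {"delta_pos": [0, 0, 0], "turn": 0, "claw": 0.2}])

```text
time_s: 20.08
tcp_pos: [0.5388, -0.2669, 0.1191]
ee_rot: [[-0.974, -0.227, -0.0], [-0.227, 0.974, 0.0], [0.0, 0.0, -1.0]]
wrist_force: [-0.0, 0.5, -4.2]
gripper_width: 0.42
gripper_force: 29.2
```

Emit:
drive_tool(moves=[{"delta_pos": [0, 0, 1], "turn": 0, "claw": 0.2}, {"delta_pos": [0, 0, 1], "turn": 0, "claw": 0.2}, {"delta_pos": [0, 0, 1], "turn": 0, "claw": 0.2}, {"delta_pos": [0, 0, 0], "turn": 0, "claw": 0.2}])

```text
time_s: 20.58
tcp_pos: [0.539, -0.2669, 0.1164]
ee_rot: [[-0.974, -0.227, 0.0], [-0.227, 0.974, -0.0], [-0.0, -0.0, -1.0]]
wrist_force: [-0.0, -0.7, -3.3]
gripper_width: 0.422
gripper_force: 29.2
```

Emit:
drive_tool(moves=[{"delta_pos": [0, 0, 1], "turn": 0, "claw": 0.2}, {"delta_pos": [0, 0, 1], "turn": 0, "claw": 0.2}, {"delta_pos": [0, 0, 0], "turn": 0, "claw": 0.2}])

```text
time_s: 20.95
tcp_pos: [0.5393, -0.2671, 0.1159]
ee_rot: [[-0.974, -0.227, 0.001], [-0.227, 0.974, -0.001], [-0.001, -0.001, -1.0]]
wrist_force: [-1.7, 2.1, 5.9]
gripper_width: 0.422
gripper_force: 29.2
```

Contact felt, about 10 N on the bar. I hold briefly and then release.

Emit:
drive_tool(moves=[{"delta_pos": [0, 0, 0], "turn": 0, "claw": 0.2}, {"delta_pos": [0, 0, 0], "turn": 0, "claw": 0.2}, {"delta_pos": [0, 0, 0], "turn": 0, "claw": 0.2}, {"delta_pos": [0, 0, 0], "turn": 0, "claw": 0.2}])

```text
time_s: 21.45
tcp_pos: [0.5393, -0.267, 0.1159]
ee_rot: [[-0.974, -0.227, 0.001], [-0.227, 0.974, -0.001], [-0.001, -0.001, -1.0]]
wrist_force: [-2.4, 2.0, 5.6]
gripper_width: 0.423
gripper_force: 29.2
```

Emit:
drive_tool(moves=[{"delta_pos": [0, 0, 0], "turn": 0, "claw": 0.5}, {"delta_pos": [0, 0, 0], "turn": 0, "claw": 0.6}, {"delta_pos": [0, 0, 0], "turn": 0, "claw": 0.8}, {"delta_pos": [0, 0, 0], "turn": 0, "claw": 0.9}, {"delta_pos": [0, 0, 0], "turn": 0, "claw": 0.9}, {"delta_pos": [0, 0, 0], "turn": 0, "claw": 0.9}, {"delta_pos": [0, 0, 0], "turn": 0, "claw": 0.9}])

```text
time_s: 22.32
tcp_pos: [0.539, -0.2669, 0.1142]
ee_rot: [[-0.974, -0.227, 0.0], [-0.227, 0.974, -0.0], [-0.0, -0.0, -1.0]]
wrist_force: [-0.1, -0.3, 0.0]
gripper_width: 0.893
gripper_force: 0.0
```

Emit:
drive_tool(moves=[{"delta_pos": [0, 0, -10], "turn": 0, "claw": 0.9}, {"delta_pos": [0, 0, -20], "turn": 0, "claw": 0.9}, {"delta_pos": [0, 0, -30], "turn": 0, "claw": 0.9}, {"delta_pos": [0, 0, -40], "turn": 0, "claw": 0.9}, {"delta_pos": [0, 0, -40], "turn": 0, "claw": 0.9}, {"delta_pos": [0, 0, 0], "turn": 0, "claw": 0.9}, {"delta_pos": [0, 0, 0], "turn": 0, "claw": 0.9}])

```text
time_s: 23.2
tcp_pos: [0.5386, -0.2666, 0.2542]
ee_rot: [[-0.974, -0.227, 0.0], [-0.227, 0.974, 0.001], [-0.0, 0.001, -1.0]]
wrist_force: [1.2, -0.8, -1.0]
gripper_width: 0.896
gripper_force: 0.0
```

Run:
```python
from h import *
c,W=cloud("side"); t,V=cloud("top"); o=np.zeros((450,800,3),np.uint8)
o[:,:400]=cv2.resize(t[165:270,365:465],(400,450)); o[:,400:]=cv2.resize(c[90:210,255:365],(400,450))
cv2.imwrite("pics/end.png",o[...,::-1])
yd=np.array([-.2265,.974]); xd=np.array([.974,.2265])
p=W[np.isfinite(W[...,2])]; d=p[:,:2]-[.541,-.266]; a=np.c_[d@xd,d@yd,p[:,2]]
for z in (.05,.07,.09,.11,.13,.15,.165,.175):
    k=(abs(a[:,2]-z)<.007)&(abs(a[:,0])<.09)&(abs(a[:,1])<.06); print(z,k.sum(),np.percentile(a[k],[3,97],axis=0).round(3)[:,:2].tolist() if k.sum() else '')
```

```text
0.05 68 [[-0.071, 0.016], [0.07, 0.033]]
0.07 68 [[-0.066, 0.014], [0.074, 0.033]]
0.09 87 [[-0.069, 0.006], [0.071, 0.032]]
0.11 102 [[-0.067, -0.018], [0.069, 0.031]]
0.13 72 [[-0.062, -0.014], [0.063, 0.057]]
0.15 108 [[-0.046, -0.012], [0.046, 0.026]]
0.165 123 [[-0.03, -0.017], [0.032, 0.02]]
0.175 75 [[-0.03, -0.015], [0.029, 0.017]]
```

View pics/end.png

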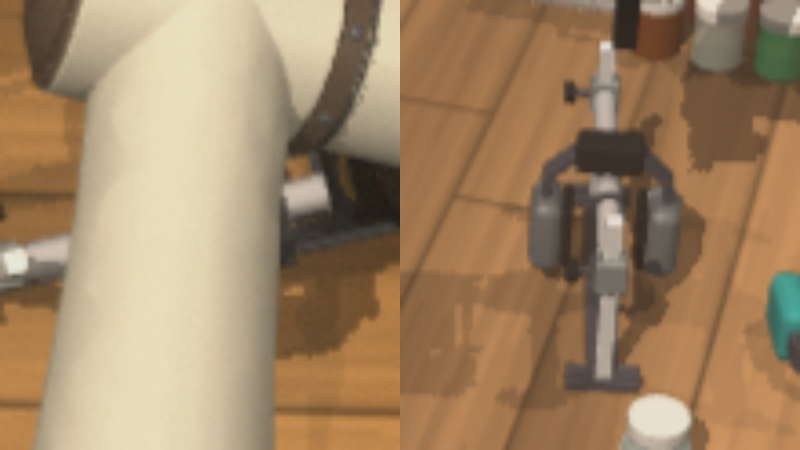

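Side view: the crown sits level on the bar at (612,152), one cup each side at (548,235) and (660,235), between the collars. The fit puts the crown centred within about 2 mm both ways. I'm handing it in.

```bash
python3 -c "
from h import *
print(ticket.finish_job())"
```

```text
the job is handed in; nothing more can be done
None
```

The ear defenders are hanging over the bar in the middle bay, released and centred to within about 2 mm in the last camera check, and the job is handed in; the hand-in returned no verdict.

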